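# Mute the desk loudspeaker and hold the paging dial at its third call position

### The job

Make a building-wide call from the desk: first turn the volume knob on the loudspeaker fully anticlockwise to its end stop, so that it cannot howl. Then turn the winged dial of the paging station clockwise against its spring, past the first two clicks to the third position at the end of its travel, and hold it there; your program finishes while still holding the dial. Do not disturb the bottle cap, the small correction bottle or the eraser.

Things in the scene. Friction and masses are not known exactly. Their poses are not given: they have to be found in the camera images.
- speaker: Desk loudspeaker, a grey box 120 x 120 mm and 70 mm high with a dark slotted grille on its front side, fixed to the desk. Origin at the centre of its underside; its front looks to its -x, z is up. It may stand to the left or to the right of the paging station. The volume knob stands at the centre of its top.
- volume (a joint): Angle of the volume knob in rad: 0 at its anticlockwise end stop (lowest volume, seen from above), growing as it is turned clockwise, up to 5.0. It starts between 0.6 and 1.4 and stays where it is left; friction about 0.03 Nm.
- volume_grip (a point): Grip point of the volume knob, on its vertical axis, 96.5 mm above the desk. The knob is a ribbed round cylinder 36 mm in diameter and 32 mm high on a flange 42 mm in diameter and 4 mm high; this point lies 22 mm above the flange and 10 mm below the knob's top. Its x axis lies along the light pointer line on the knob and turns with it; z is up.
- station: Paging station, a white box 130 x 130 mm, 50 mm high, with small microphone slots at the front of its top, fixed to the desk. Origin at the centre of its underside, front to its -x, z up. The call dial stands at the centre of its top; marks round the dial, clockwise: a line (rest), then one, two and three dots (positions one, two, three).
- call_dial (a joint): Dial angle in rad, 0 at rest, growing clockwise from above to the end stop at 1.36. Clicks (sprung ball) at about 0.35, 0.75 and 1.12; beyond them lie position one (0.44), two (0.87) and three (1.31, reached from 1.2 to the end stop). A spring drives it right back to 0 when let go: 0.06 Nm at rest, 0.12 Nm at position three, the clicks add up to 0.04 Nm.
- dial_grip (a point): Grip point of the call dial, on its vertical axis, 78.5 mm above the desk. The dial is a disc 54 mm in diameter, 6 mm high, that carries an upright wing 52 mm long, 12 mm thick and 32 mm high. This point lies at mid-length of the wing, 22 mm above the disc and 10 mm below the wing's top. Its x axis lies along the wing towards the pointer end and turns with it; z is up.
- cap: Bystander: white loose screw cap lying on the desk, 65 mm in diameter, 19 mm high. Origin at the centre of its underside.
- corrector: Bystander: small white correction bottle with a tapered cap standing on the desk, 25 mm in diameter, 61 mm high. Origin at the centre of its underside.
- eraser: Bystander: eraser in a sleeve lying on the desk, 21 x 45 x 12 mm, long side along its y. Origin at the centre of its underside.

How it is judged:
By the outcome, as a careful person would: the job done as asked, in the order asked, and still so for the second after the job is handed in, while the arm keeps its last pose, push and grip.
It also fails if it takes over 53 s, if anything falls off the work surface, if the arm or the gripper's body presses on something with over 40 N, if the wrist force passes 120 N, or if a joint passes its speed limit or range.

### The arm

A 6-joint arm with a two-finger parallel gripper is mounted at the origin on a cart in front of the work surface, level with it; the furniture and walls round the work are solid. World frame = base frame: x ahead of the robot, y to its left, z up, the work surface at z = 0. Lengths are in m, angles in rad, forces in N, time in s.
With the tool pointing down it reaches from about 0.25 to 0.725 m from the base axis. Payload 4 kg.
Tool frame: the origin (TCP) lies midway between the tips of the shut fingers; the grasp point (between the pads) lies 19 mm behind it; z points along the fingers, y is the line along which they close (so a half turn about z gives the same grasp; the last joint's range is limited). The gripper opens to 85 mm and grips with 20 to 120 N. Pads are 22 mm wide; open, the fingers measure 114 mm over their backs; the gripper's body (76 mm by 85 mm) begins 54 mm behind the grasp point. The pads swing forward as they close: fully open they stand 13 mm farther back than shut.
Start: joints at [-1.14, 0.241, 0.005, 1.335, 0, 1.571], TCP at [0.209, -0.454, 0.231] pointing down, gripper open.
Joint ranges: [-2.72, 2.72], [-1.05, 1.87], [-1.09, 1.28], [-1.99, 2.15], [-1.42, 1.44], [-3.14, 3.14]. Speed limits (rad/s): [2.79, 2.79, 3.14, 3.14, 3.14, 3.14].

### API

Orientations are given as a unit quaternion [x, y, z, w].
In Python, from workcell import monitor, vision, job gives the robot as it stands.
- The arm moves only by the tool move_arm, never from a script. Its argument "moves" is a list that holds one entry, the list of rows, each a list of 5 numbers: the shift along the world's x, y, z in m, then the turn about the world's z in degrees, then the opening in per cent of the stroke, from 0 (shut) to 100 (fully open). In form: [[[x, y, z, turn, gripper], ...]]. A call has 1 to 5 rows; each row is the pose to reach, as a shift and turn from the pose commanded when the call began; what a row does not reach only later rows make up. A row lasts 1/8 s, in which the tool goes at most 62.5 mm and 10.7 degrees, less where a joint would pass 70% of its speed; a pose out of reach is approached as far as the arm can. A call with a gripper value outside its range is refused whole. The fingers move at their own pace and stop on an object; the grip force is fixed at half the most. Time passes only in rows, so rows that repeat a pose let the fingers close. It gives the time, the measured TCP pose, the force, the opening and the grip force at its end, in the units of the state.
- monitor.get_obs(): the state, without advancing time (a new reading comes with each control period).
- vision.camera(name): name is "side" or "top" or "wrist"; returns a dict with "color" (420x560x3 uint8, red, green, blue), "camera_matrix" (3x3 intrinsics, pixels), "eye" and "attitude" of the camera in the world; the wrist camera has in their place "hand_eye" (4x4, takes a point from camera to tool coordinates, whose origin is the TCP and whose axes are the flange's). Camera axes: x right, y up, looking along -z (the intrinsics and any distortion apply to the point x, -y, -z); pixel columns grow to the right and rows downward; lengths in m; the calibration is good to about 2 mm. A picture is of the moment at which its call begins: read the wrist's pose just before it. There is no depth.
- job.job_done(): hands the job in; it is judged then, once.
The state is a dict: "clock": time; "joint_pos": joint angles; "joint_vel": joint speeds; "tau": joint torques, N m; "eef_pos": TCP position; "tool_rot": TCP orientation; "ft_force": force on the tool from outside, world axes, zero at the start; "ft_torque": the same for the moment, N m; "grip_width": finger opening in m; "grasp_force": force on a finger pad.
Only numpy, scipy, OpenCV 4.12 (cv2) and the standard library are available. Lean on these libraries where they do the work, as an engineer would, in place of code of your own. Each camera call takes 0.05 s, during which the arm holds its last target. There are 200 camera calls.

## Working session

There is one attempt and no reset: what is moved stays moved. The work goes in short steps, Python scripts to look and compute and a tool call to move; the robot and the scene stay as the last step left them, time stands still between calls to the robot, and variables do not carry over. Pictures are saved under pics/ and viewed, at most 10 in all, crops included, and the job is handed in when it is done.

Besides the shell and the picture viewer there is one more tool, called after ">>>" by a JSON object that holds its "api" and its "payload". move_arm: Moves the arm, as the interface text tells. Its arguments: {"type":"object","properties":{"moves":{"type":"array","items":{"type":"array","items":{"type":"array","items":{"type":"number"}}}}},"required":["moves"]}

```bash
mkdir -p pics
python3 - <<'E'
from workcell import monitor, vision
import cv2,numpy as np
o=monitor.get_obs();print(o)
for n in("top","side"):
    c=vision.camera(n);cv2.imwrite(f"pics/{n}0.png",c["color"][:,:,::-1])
    print(n,{k:v for k,v in c.items() if k!="color"})
E
```

```text
{'clock': 0.0, 'joint_pos': array([-1.13999647e+00,  2.41418404e-01,  3.71968583e-03,  1.33517979e+00,
        3.14769971e-05,  1.57084407e+00]), 'joint_vel': array([-0.00145137,  0.00099621,  0.00061377, -0.00178287, -0.00219402,
       -0.00022231]), 'tau': array([ 5.62639343e-04, -3.72319758e+01,  2.52407652e+01,  1.68231258e-02,
        1.24661178e-04, -5.93363225e-07]), 'eef_pos': array([ 0.2085459 , -0.45374273,  0.2304085 ]), 'tool_rot': array([ 9.76895568e-01,  2.13714680e-01, -2.07170278e-04, -1.02039075e-03]), 'ft_force': array([-0.27607095,  0.26592236,  0.31394486]), 'ft_torque': array([ 0.03611172,  0.03506123, -0.00772189]), 'grasp_force': 0.0, 'grip_width': 0.08575006361439022}
top {'camera_matrix': array([[422.80250449,   0.        , 282.25043124],
       [  0.        , 422.80250449, 212.11085494],
       [  0.        ,   0.        ,   1.        ]]), 'eye': array([ 0.41264275, -0.21037353,  0.94671322]), 'attitude': array([-0.0518078 ,  0.05087644,  0.7053229 , -0.70515753])}
side {'camera_matrix': array([[527.11229084,   0.        , 280.47993299],
       [  0.        , 527.11229084, 220.60782157],
       [  0.        ,   0.        ,   1.        ]]), 'eye': array([ 0.09425228, -0.83846378,  0.78614839]), 'attitude': array([ 0.39308459, -0.11118576, -0.26667559,  0.87292976])}
```

View pics/top0.png

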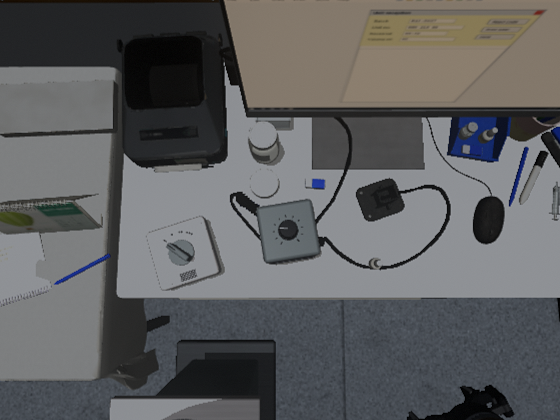

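View pics/side0.png

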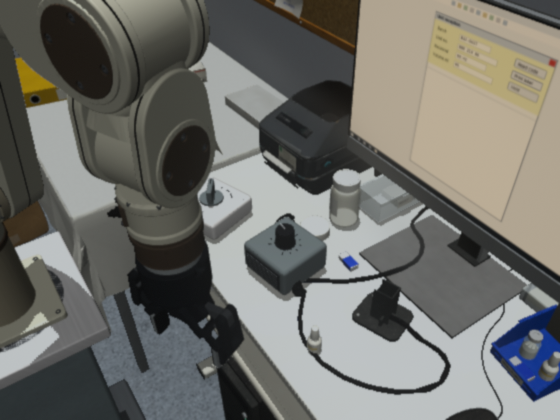

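The top view shows the station at about (183,253), the speaker at (289,231), the cap at (264,183), the eraser at (315,184) and the corrector at (375,263). I'll enlarge it to measure more precisely.

```bash
cat > h.py <<'E'
import numpy as np
from scipy.spatial.transform import Rotation as R
def ray(c,u,v,z):
    K=c["camera_matrix"];p=np.linalg.inv(K)@[u,v,1]
    d=R.from_quat(c["attitude"]).apply([p[0],-p[1],-p[2]])
    e=c["eye"];return e+d*(z-e[2])/d[2]
E
python3 - <<'E'
from workcell import vision
import cv2
from h import *
c=vision.camera("top")
for n,(u,v,z) in dict(station=(183,253,.05),knob=(288,230,.1065),dial=(181,252,.0885),cap=(264,183,.019),corr=(375,263,.03),er=(315,184,.012)).items(): print(n,ray(c,u,v,z).round(4))
I=c["color"][185:300,140:330,::-1]
cv2.imwrite("pics/crop0.png",cv2.resize(I,None,fx=4.2,fy=4.2,interpolation=cv2.INTER_CUBIC))
E
```

```text
station [0.4566 0.0007 0.05  ]
knob [ 0.4995 -0.2207  0.1065]
dial [ 0.4567 -0.0043  0.0885]
cap [ 0.6144 -0.1683  0.019 ]
corr [ 0.436  -0.4088  0.03  ]
er [ 0.6135 -0.283   0.012 ]
```

View pics/crop0.png

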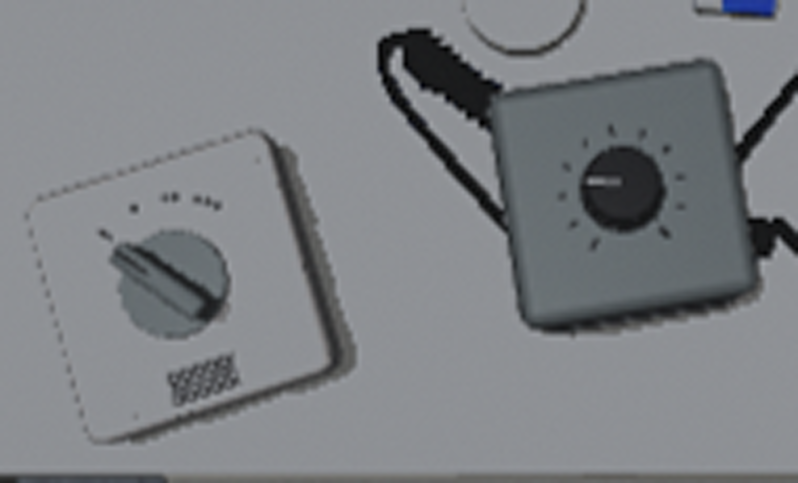

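The knob centre is at about (288.3,229.8) with its pointer to image left, roughly 70° short of the lower-left end mark. The dial wing runs at about 60° in world yaw. Now I'll hover over the knob.

>>> {"api": "move_arm", "payload": {"moves": [[[0.06, 0.045, 0, 0, 100], [0.11, 0.085, 0, 0, 100], [0.155, 0.125, 0, 0, 100], [0.205, 0.16, 0, 0, 100], [0.25, 0.195, 0, 0, 100]]]}}

```text
clock: 0.78
eef_pos: [0.4564, -0.2608, 0.2311]
tool_rot: [0.977, 0.214, -0.0, 0.0]
ft_force: [1.3, -1.3, 0.1]
grip_width: 0.0853
grasp_force: 0.0
```

>>> {"api": "move_arm", "payload": {"moves": [[[0.02, 0.02, -0.01, 0, 100], [0.041, 0.038, -0.02, 0, 100], [0.041, 0.038, -0.02, 0, 100]]]}}

```text
clock: 1.15
eef_pos: [0.4965, -0.2225, 0.2098]
tool_rot: [0.977, 0.215, -0.001, -0.001]
ft_force: [0.1, 1.3, -0.0]
grip_width: 0.0856
grasp_force: 0.0
```

Run:
```python
from workcell import monitor, vision
import cv2
o=monitor.get_obs();print({k:o[k] for k in("clock","joint_pos","eef_pos","tool_rot","ft_force","ft_torque")})
c=vision.camera("wrist");cv2.imwrite("pics/w1.png",c["color"][:,:,::-1]);print({k:v for k,v in c.items() if k!="color"})
```

```text
{'clock': 1.15, 'joint_pos': array([-4.21405517e-01,  3.39849884e-01,  8.45641553e-02,  1.31829830e+00,
        9.11167112e-05,  2.28612976e+00]), 'eef_pos': array([ 0.49646114, -0.22251308,  0.2097908 ]), 'tool_rot': array([ 9.76540632e-01,  2.15328700e-01, -1.09215412e-03, -8.67234654e-04]), 'ft_force': array([ 0.0909917 ,  1.30851404, -0.04979268]), 'ft_torque': array([-0.02744448, -0.03038795, -0.00133875])}
{'camera_matrix': array([[320.3868186 ,   0.        , 274.34866248],
       [  0.        , 320.3868186 , 208.56072159],
       [  0.        ,   0.        ,   1.        ]]), 'hand_eye': array([[-6.53773747e-04,  9.51175305e-01,  3.08650467e-01,
         7.79405100e-02],
       [ 9.99999786e-01,  6.21364613e-04,  2.03294463e-04,
        -2.88235192e-04],
       [ 1.58419453e-06,  3.08650534e-01, -9.51175508e-01,
        -1.41839498e-01],
       [ 0.00000000e+00,  0.00000000e+00,  0.00000000e+00,
         1.00000000e+00]])}
```

View pics/w1.png

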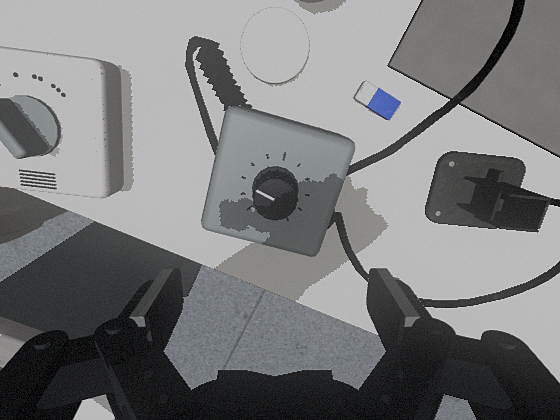

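```bash
cat >> h.py <<'E'
def wcam(c,o):
    R0=R.from_quat(o["tool_rot"]);H=c["hand_eye"]
    return {"camera_matrix":c["camera_matrix"],"eye":o["eef_pos"]+R0.apply(H[:3,3]),"attitude":(R0*R.from_matrix(H[:3,:3])).as_quat()}
def proj(c,P):
    q=R.from_quat(c["attitude"]).inv().apply(np.asarray(P)-c["eye"]);q=np.array([q[0],-q[1],-q[2]])
    p=c["camera_matrix"]@(q/q[2]);return p[:2]
def edges(img,c,K,f):  # draw candidate circles / polylines
    pass
E
sed -i '/def edges/,$d' h.py
python3 - <<'E'
from workcell import monitor, vision
import cv2
from h import *
o=monitor.get_obs();cw=vision.camera("wrist");W=wcam(cw,o);T=vision.camera("top")
S=vision.camera("side")
C=np.array([.4995,-.2207]);a=np.linspace(0,2*np.pi,60)
print("ray top",ray(T,288.3,229.8,.1065))
tiles=[]
for c,I in((W,cw["color"]),(T,T["color"]),(S,S["color"])):
    m=proj(c,[*C,.09]);s=5 if c is not W else 5
    x0,y0=(m-[35,35]).astype(int);J=cv2.resize(np.ascontiguousarray(I[y0:y0+70,x0:x0+70,::-1]),None,fx=3.8,fy=3.8,interpolation=cv2.INTER_CUBIC)
    J=cv2.convertScaleAbs(J,alpha=1.8,beta=20)
    for r,z in((.018,.1065),(.021,.0745)):
        p=np.array([proj(c,[C[0]+r*np.cos(t),C[1]+r*np.sin(t),z]) for t in a])
        cv2.polylines(J,[((p-[x0,y0]+.5)*3.8).astype(int)],True,(0,0,255),1)
    tiles.append(J)
cv2.imwrite("pics/ov.png",np.hstack(tiles))
E
```

```text
ray top [ 0.49994061 -0.22134345  0.1065    ]
```

View pics/ov.png

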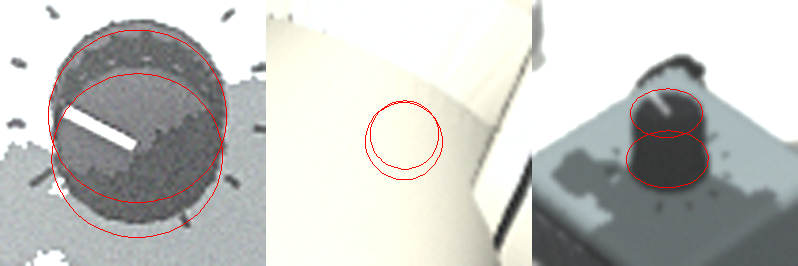

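>>> {"api": "move_arm", "payload": {"moves": [[[0.001, 0, -0.04, 0, 100], [0.001, 0, -0.08, 0, 100], [0.001, 0, -0.115, 0, 100], [0.001, 0, -0.13, 0, 100], [0.001, 0, -0.13, 0, 100]]]}}

```text
clock: 1.98
eef_pos: [0.4963, -0.2246, 0.081]
tool_rot: [0.977, 0.213, -0.001, -0.0]
ft_force: [0.2, 0.7, 1.1]
grip_width: 0.0855
grasp_force: 0.0
```

>>> {"api": "move_arm", "payload": {"moves": [[[0, 0, 0, 0, 55], [0, 0, 0, 0, 55], [0, 0, 0, 0, 50], [0, 0, 0, 0, 50], [0, 0, 0, 0, 50]]]}}

```text
clock: 2.6
eef_pos: [0.4971, -0.2241, 0.0814]
tool_rot: [0.977, 0.214, 0.0, 0.0]
ft_force: [-0.6, 0.1, 0.6]
grip_width: 0.043
grasp_force: 0.0
```

>>> {"api": "move_arm", "payload": {"moves": [[[0.003, 0.003, -0.001, 0, 52], [0.003, 0.003, -0.001, 0, 52], [0.003, 0.003, -0.001, 0, 52]]]}}

```text
clock: 2.98
eef_pos: [0.5001, -0.2211, 0.0802]
tool_rot: [0.977, 0.214, -0.0, -0.0]
ft_force: [0.7, 0.3, -0.9]
grip_width: 0.0446
grasp_force: 0.0
```

>>> {"api": "move_arm", "payload": {"moves": [[[0, 0, 0, 0, 40], [0, 0, 0, 0, 35], [0, 0, 0, 0, 35], [0, 0, 0, 0, 35]]]}}

```text
clock: 3.48
eef_pos: [0.5, -0.221, 0.0806]
tool_rot: [0.977, 0.214, 0.0, -0.0]
ft_force: [-1.8, 1.7, 4.7]
grip_width: 0.034
grasp_force: 59.5
```

>>> {"api": "move_arm", "payload": {"moves": [[[0, 0, 0, 10, 35], [0, 0, 0, 20, 35], [0, 0, 0, 30, 35], [0, 0, 0, 40, 35], [0, 0, 0, 50, 35]]]}}

```text
clock: 4.1
eef_pos: [0.5017, -0.2225, 0.0806]
tool_rot: [0.793, 0.609, 0.001, 0.002]
ft_force: [2.9, 0.2, -1.2]
grip_width: 0.0342
grasp_force: 59.6
```

```bash
cat > st.py <<'E'
from workcell import monitor
from scipy.spatial.transform import Rotation as R
import numpy as np
o=monitor.get_obs();x=R.from_quat(o["tool_rot"]).apply([1,0,0])
print(o["clock"],o["eef_pos"].round(4),"yaw",np.degrees(np.arctan2(x[1],x[0])).round(1),o["ft_force"].round(1),o["ft_torque"].round(3),o["grip_width"],o["grasp_force"],"j6",o["joint_pos"][5])
E
python3 st.py
```

```text
4.1 [ 0.5017 -0.2225  0.0806] yaw 75.0 [ 2.9  0.2 -1.2] [-0.385 -0.578 -0.023] 0.03423293031277245 59.63517129421234 j6 1.4160955529734425
```

>>> {"api": "move_arm", "payload": {"moves": [[[0, 0, 0, 7, 35], [0, 0, 0, 14, 35], [0, 0, 0, 14, 35]]]}}

```text
clock: 4.47
eef_pos: [0.5024, -0.2226, 0.0807]
tool_rot: [0.716, 0.698, 0.001, 0.003]
ft_force: [5.5, -3.4, -2.0]
grip_width: 0.0339
grasp_force: 59.8
```

```bash
python3 st.py
```

```text
4.475 [ 0.5024 -0.2226  0.0807] yaw 88.6 [ 5.5 -3.4 -2. ] [-0.461 -0.914 -0.036] 0.03393682427868948 59.79113459587097 j6 1.1783132907829565
```

>>> {"api": "move_arm", "payload": {"moves": [[[0, 0, 0, 4, 35], [0, 0, 0, 8, 35], [0, 0, 0, 8, 35]]]}}

```text
clock: 4.85
eef_pos: [0.503, -0.2246, 0.0807]
tool_rot: [0.666, 0.746, -0.001, 0.004]
ft_force: [6.5, -6.2, -4.1]
grip_width: 0.0341
grasp_force: 61.3
```

```bash
python3 st.py
```

```text
4.85 [ 0.503  -0.2246  0.0807] yaw 96.5 [ 6.5 -6.2 -4.1] [-1.596 -1.244 -0.011] 0.03413172638456569 61.336623430252075 j6 1.0391699509396872
```

>>> {"api": "move_arm", "payload": {"moves": [[[0, 0, 0, 5, 35], [0, 0, 0, 10, 35], [0, 0, 0, 10, 35]]]}}

```text
clock: 5.22
eef_pos: [0.5041, -0.225, 0.0809]
tool_rot: [0.598, 0.801, -0.001, 0.005]
ft_force: [9.2, -8.2, -5.9]
grip_width: 0.0343
grasp_force: 61.3
```

```bash
python3 st.py
python3 - <<'E'
from workcell import monitor, vision
import cv2
from h import *
o=monitor.get_obs();cw=vision.camera("wrist");W=wcam(cw,o)
m=proj(W,[.5005,-.2208,.1065]).astype(int);print(m)
S=vision.camera("side");s=proj(S,[.5005,-.2208,.1065]).astype(int)
f=lambda I,m,w:cv2.resize(I[max(0,m[1]-w):m[1]+w,max(0,m[0]-w):m[0]+w,::-1],(380,380),interpolation=cv2.INTER_CUBIC)
cv2.imwrite("pics/k2.png",np.hstack([f(cw["color"],m,70),f(S["color"],s,50)]))
E
```

```text
5.225 [ 0.5041 -0.225   0.0809] yaw 106.5 [ 9.2 -8.2 -5.9] [-1.64  -1.737 -0.035] 0.03431868203585551 61.308778524398804 j6 0.8645702182727903
[272 292]
```

View pics/k2.png

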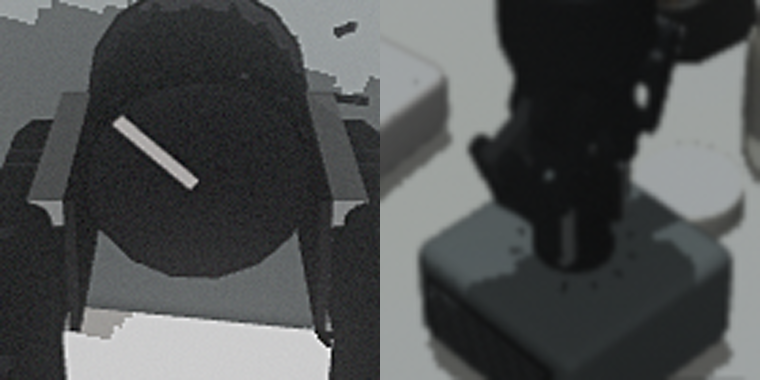

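Run:
```python
from workcell import monitor, vision
from h import *
o=monitor.get_obs();W=wcam(vision.camera("wrist"),o);T=vision.camera("top")
ang=lambda a,b:np.degrees(np.arctan2(*(b-a)[[1,0]]))
s=140/380;x0,y0=272-70,292-70
pts=[ray(W,x0+u*s,y0+v*s,.1065) for u,v in((193,185),(118,121))]
print("now",ang(*pts),pts)
o1=dict(eef_pos=np.array([.49646,-.22251,.20979]),tool_rot=[.97654,.215329,-.00109,-.00087]);W1=wcam(vision.camera("wrist"),o1)
print("w1",ang(ray(W1,273,199,.1065),ray(W1,257,191,.1065)))
t=lambda u,v,z:ray(T,140+u/4.2,185+v/4.2,z)
print("top",ang(t(621,183,.1065),t(585,182,.1065)))
for m in((595,243),(572,225),(664,232)):print("mark",ang(np.array([.5005,-.2208,0]),t(*m,.0705)))
print("edge",ang(t(527,322,.07),t(497,97,.07)),ang(t(758,288,.07),t(712,62,.07)))
```

```text
now 151.79895415843978 [array([ 0.50039719, -0.21961619,  0.1065    ]), array([ 0.48656447, -0.21219883,  0.1065    ])]
w1 87.32551335468564
top 88.38488392483997
mark 151.93678135197425
mark 122.00418793289329
mark -131.1107434501198
edge 7.958564376580091 10.814487739705351
```

>>> {"api": "move_arm", "payload": {"moves": [[[0, 0, 0, 6, 35], [0, 0, 0, 12, 35], [0, 0, 0, 12, 35]]]}}

```text
clock: 5.85
eef_pos: [0.5044, -0.2233, 0.0811]
tool_rot: [0.512, 0.859, 0.001, 0.005]
ft_force: [9.9, -3.3, -4.2]
grip_width: 0.0342
grasp_force: 61.5
```

```bash
python3 st.py
cat > look.py <<'E'
import sys
from workcell import monitor, vision
import cv2
from h import *
o=monitor.get_obs();cw=vision.camera("wrist");W=wcam(cw,o)
m=proj(W,[.5005,-.2208,.1065]).astype(int)
x0,y0=m-35
J=cw["color"][y0:y0+70,x0:x0+70].min(2)
B=(J>110).astype(np.uint8);n,l,s,c=cv2.connectedComponentsWithStats(B)
for i in range(1,n):
    if s[i,4]<30: continue
    ys,xs=np.nonzero(l==i);(cx,cy),wh,a=cv2.minAreaRect(np.c_[xs,ys].astype(np.float32))
    vx,vy,_,_=cv2.fitLine(np.c_[xs,ys].astype(np.float32),cv2.DIST_L2,0,.01,.01).ravel();h=max(wh)/2
    P=[ray(W,x0+cx+k*h*vx,y0+cy+k*h*vy,.1065) for k in(-1,1)];d=P[0]-P[1]
    print(s[i],wh,"ang",np.degrees(np.arctan2(d[1],d[0])),P[0][:2].round(4),P[1][:2].round(4))
E
python3 look.py
```

```text
5.85 [ 0.5044 -0.2233  0.0811] yaw 118.4 [ 9.9 -3.3 -4.2] [-0.483 -1.888 -0.883] 0.034243371258727034 61.49773299694061 j6 0.6576236968546906
[ 13   4  26  30 180] (35.60762023925781, 4.997560501098633) ang 153.03754762972144 [ 0.4861 -0.2122] [ 0.5002 -0.2193]
```

The twist has risen to 0.88 Nm with the pointer at 153°, against an end mark at 152°, so the knob is at its stop. I'll relieve the side load, release and check.

>>> {"api": "move_arm", "payload": {"moves": [[[0.004, -0.002, 0, 0, 35], [0.004, -0.002, 0, 0, 60], [0.004, -0.002, 0, 0, 75], [0.004, -0.002, 0, 0, 85], [0.004, -0.002, 0, 0, 85]]]}}

```text
clock: 6.52
eef_pos: [0.5039, -0.2231, 0.0801]
tool_rot: [0.51, 0.86, -0.0, -0.0]
ft_force: [0.2, 0.5, 0.5]
grip_width: 0.0726
grasp_force: 0.0
```

```bash
python3 st.py; python3 look.py
```

```text
6.525 [ 0.5039 -0.2231  0.0801] yaw 118.7 [0.2 0.5 0.5] [ 0.041  0.001 -0.04 ] 0.07262901766299588 0.0 j6 0.6533987594160228
[ 14   3  25  31 184] (36.21337127685547, 5.0465087890625) ang 152.42596070195123 [ 0.4861 -0.212 ] [ 0.5003 -0.2194]
```

>>> {"api": "move_arm", "payload": {"moves": [[[0, 0, 0.05, 0, 90], [0, 0, 0.1, 0, 100], [-0.01, 0.05, 0.13, 10, 100], [-0.02, 0.1, 0.13, 20, 100], [-0.03, 0.15, 0.13, 30, 100]]]}}

```text
clock: 7.2
eef_pos: [0.474, -0.072, 0.211]
tool_rot: [0.267, 0.964, 0.0, 0.001]
ft_force: [-0.2, 0.7, -0.3]
grip_width: 0.0855
grasp_force: 0.0
```

>>> {"api": "move_arm", "payload": {"moves": [[[-0.01, 0.05, 0, 10, 100], [-0.017, 0.069, 0, 20, 100], [-0.017, 0.069, 0, 30, 100], [-0.017, 0.069, 0, 40, 100], [-0.017, 0.069, 0, 50, 100]]]}}

```text
clock: 7.82
eef_pos: [0.457, -0.004, 0.2104]
tool_rot: [-0.165, 0.986, -0.0, 0.0]
ft_force: [0.3, 0.4, 0.9]
grip_width: 0.0855
grasp_force: 0.0
```

>>> {"api": "move_arm", "payload": {"moves": [[[0, 0, 0, 10, 100], [0, 0, 0, 20, 100], [0, 0, 0, 30, 100], [0, 0, 0, 40, 100], [0, 0, 0, 40, 100]]]}}

```text
clock: 8.45
eef_pos: [0.457, -0.0042, 0.2104]
tool_rot: [-0.489, 0.872, -0.0, 0.0]
ft_force: [-0.3, -0.0, 0.2]
grip_width: 0.0854
grasp_force: 0.0
```

```bash
python3 st.py
python3 - <<'E'
from workcell import monitor, vision
import cv2
o=monitor.get_obs()
c=vision.camera("wrist");cv2.imwrite("pics/w3.png",c["color"][:,:,::-1])
E
```

```text
8.45 [ 0.457  -0.0042  0.2104] yaw -121.4 [-0.3 -0.   0.2] [-0.028  0.047  0.014] 0.08537663083614591 0.0 j6 -1.0312746682904277
```

View pics/w3.png

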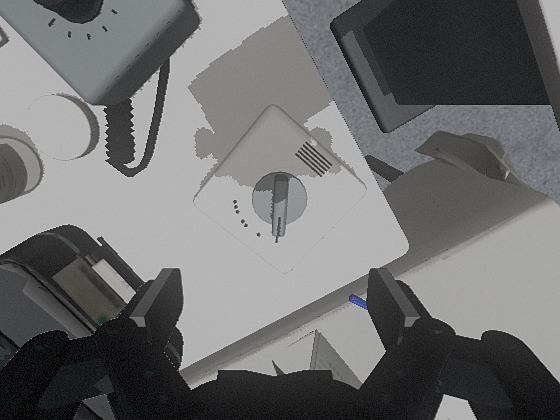

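Run:
```python
from workcell import monitor, vision
import cv2
from h import *
o=monitor.get_obs();cw=vision.camera("wrist");W=wcam(cw,o);T=vision.camera("top")
C=np.array([.4567,-.0043]);a=np.radians(60);ax=np.array([np.cos(a),np.sin(a)]);n=np.array([-ax[1],ax[0]])
tiles=[]
for c,I in((W,cw["color"]),(T,T["color"])):
    k=5 if c is W else 8; w=200//k
    m=proj(c,[*C,.07]).astype(int);x0,y0=m-w;print(x0,y0,k)
    J=cv2.resize(np.ascontiguousarray(I[y0:y0+2*w,x0:x0+2*w,::-1]),None,fx=k,fy=k,interpolation=cv2.INTER_CUBIC)
    L=[([C+s*ax*.026+t*n*.006 for s,t in((1,1),(1,-1),(-1,-1),(-1,1))],.0885),([C+.027*np.array([np.cos(t),np.sin(t)]) for t in np.linspace(0,6.28,50)],.0565)]
    for P,z in L:
        p=np.array([proj(c,[*q,z]) for q in P]);cv2.polylines(J,[((p-[x0,y0]+.5)*k).astype(int)],True,(0,0,255),1)
    tiles.append(J)
cv2.imwrite("pics/ov2.png",np.hstack(tiles))
```

```text
233 156 5
158 227 8
```

View pics/ov2.png

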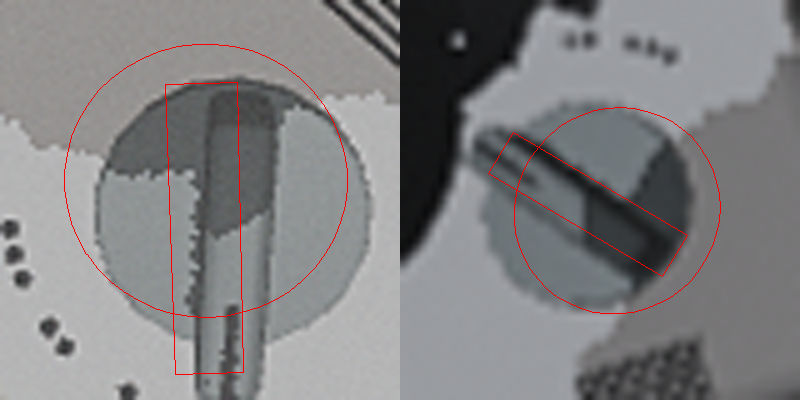

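Run:
```python
from workcell import monitor, vision
from h import *
o=monitor.get_obs();W=wcam(vision.camera("wrist"),o);T=vision.camera("top")
w=lambda u,v,z:ray(W,233+u/5-.5,156+v/5-.5,z)
t=lambda u,v,z:ray(T,158+u/8-.5,227+v/8-.5,z)
print("disc",w(233,212,.0565),t(586-400+0 if 0 else 186,205,.0565))
for a,b in(((210,100),(195,385)),((277,110),(262,350))):
    P,Q=w(*a,.0885),w(*b,.0885);d=P-Q;print("edge",P[:2],Q[:2],np.degrees(np.arctan2(-d[1],-d[0])))
P,Q=t(75,145,.0885),t(265,255,.0885);d=P-Q;print("top",P,Q,(P+Q)/2,np.degrees(np.arctan2(d[1],d[0])))
```

```text
disc [0.45516546 0.00309771 0.0565    ] [0.45811459 0.00390893 0.0565    ]
edge [ 0.44393062 -0.02373034] [0.47305063 0.01874815] 55.568440866526615
edge [ 0.43523415 -0.01640468] [0.45950363 0.01925307] 55.75989789254464
top [0.4716581  0.02489813 0.0885    ] [ 0.44389258 -0.02418052  0.0885    ] [4.57775339e-01 3.58808860e-04 8.85000000e-02] 60.50162550677695
```

>>> {"api": "move_arm", "payload": {"moves": [[[-0.001, 0.0073, -0.05, -2.6, 100], [-0.001, 0.0073, -0.1, -2.6, 100], [-0.001, 0.0073, -0.135, -2.6, 80], [-0.001, 0.0073, -0.148, -2.6, 60], [-0.001, 0.0073, -0.148, -2.6, 40]]]}}

```text
clock: 9.32
eef_pos: [0.4559, 0.0031, 0.0621]
tool_rot: [-0.47, 0.883, 0.0, -0.0]
ft_force: [0.3, -0.7, -0.1]
grip_width: 0.035
grasp_force: 0.0
```

>>> {"api": "move_arm", "payload": {"moves": [[[0, 0, 0, 0, 30], [0, 0, 0, 0, 25], [0, 0, 0, 0, 25], [0, 0, 0, 0, 25]]]}}

```text
clock: 9.82
eef_pos: [0.4564, 0.0031, 0.0628]
tool_rot: [-0.47, 0.883, -0.0, 0.0]
ft_force: [1.1, 0.2, 0.6]
grip_width: 0.0219
grasp_force: 0.0
```

```bash
python3 st.py
python3 - <<'E'
from workcell import vision
import cv2
c=vision.camera("wrist");cv2.imwrite("pics/w4.png",c["color"][170:,100:460,::-1])
E
```

```text
9.825 [0.4564 0.0031 0.0628] yaw -123.9 [1.1 0.2 0.6] [-0.004 -0.037  0.012] 0.021864522737648568 0.0 j6 -0.9719583804753155
```

View pics/w4.png

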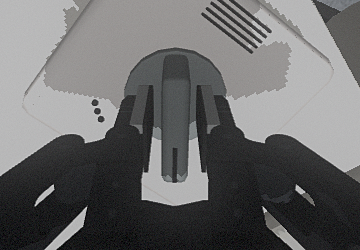

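The wing (image x about 178) is aligned and centred between the pads. I'll close and turn clockwise.

>>> {"api": "move_arm", "payload": {"moves": [[[0, 0, 0, 0, 10], [0, 0, 0, 0, 0], [0, 0, 0, 0, 0], [0, 0, 0, 0, 0]]]}}

```text
clock: 10.38
eef_pos: [0.4562, 0.0031, 0.0626]
tool_rot: [-0.47, 0.883, -0.0, 0.0]
ft_force: [-1.2, 0.0, 5.2]
grip_width: 0.0109
grasp_force: 58.8
```

>>> {"api": "move_arm", "payload": {"moves": [[[0, 0, 0, -8, 0], [0, 0, 0, -16, 0], [0, 0, 0, -24, 0], [0, 0, 0, -32, 0], [0, 0, 0, -40, 0]]]}}

```text
clock: 11.0
eef_pos: [0.4553, 0.0043, 0.0625]
tool_rot: [-0.139, 0.99, 0.001, -0.0]
ft_force: [-3.1, 4.0, 7.7]
grip_width: 0.0109
grasp_force: 59.0
```

```bash
python3 st.py
```

```text
11.0 [0.4553 0.0043 0.0625] yaw -164.1 [-3.1  4.   7.7] [0.738 0.825 0.233] 0.010878096689082137 58.986124992370605 j6 -0.27050319145977925
```

>>> {"api": "move_arm", "payload": {"moves": [[[0, 0, 0, -8, 0], [0, 0, 0, -16, 0], [0, 0, 0, -24, 0], [0, 0, 0, -32, 0], [0, 0, 0, -35, 0]]]}}

```text
clock: 11.62
eef_pos: [0.4553, 0.0055, 0.0626]
tool_rot: [0.164, 0.986, 0.002, -0.001]
ft_force: [-3.6, 6.5, 8.0]
grip_width: 0.0107
grasp_force: 58.9
```

```bash
python3 st.py
```

```text
11.625 [0.4553 0.0055 0.0626] yaw 161.1 [-3.6  6.5  8. ] [1.414 0.685 0.116] 0.010690786532828137 58.87541949748993 j6 0.3380217134935859
```

>>> {"api": "move_arm", "payload": {"moves": [[[0, 0, 0, -2, 0], [0, 0, 0, -4, 0], [0, 0, 0, -4, 0], [0, 0, 0, -4, 0]]]}}

```text
clock: 12.12
eef_pos: [0.4554, 0.0056, 0.0625]
tool_rot: [0.197, 0.98, 0.003, -0.001]
ft_force: [-3.7, 6.6, 8.0]
grip_width: 0.0111
grasp_force: 59.0
```

```bash
python3 st.py
python3 - <<'E'
from workcell import vision
import cv2,numpy as np
c=vision.camera("wrist");cv2.imwrite("pics/w5.png",cv2.resize(c["color"][170:400,150:410,::-1],None,fx=2.3,fy=2.3))
E
```

```text
12.125 [0.4554 0.0056 0.0625] yaw 157.3 [-3.7  6.6  8. ] [1.4   0.626 0.212] 0.01106435975346685 59.00790274143219 j6 0.4054232848132367
```

View pics/w5.png

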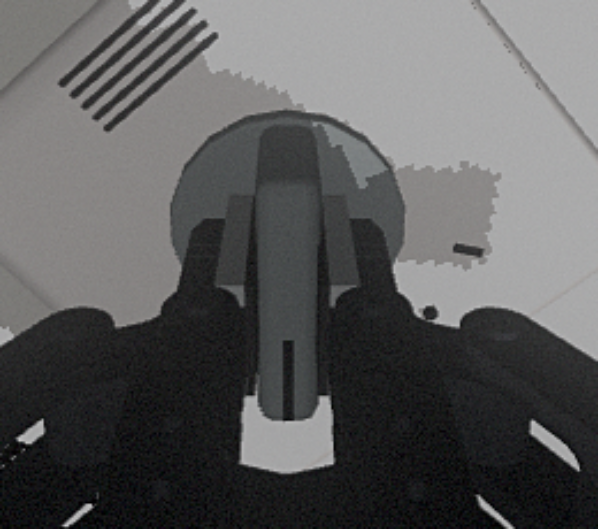

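```bash
python3 -c "
from workcell import job
print(job.job_done())"
```

```text
the job is handed in; nothing more can be done
None
```

I turned the volume knob fully anticlockwise to its end stop, then turned the paging dial clockwise about 79° to its third position. The job was handed in at about 12 s with the arm still holding the dial; the cap, correction bottle and eraser were not touched.

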